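# Unlatch the double-latched puzzle box

## Robot

A 6-joint arm with a two-finger parallel gripper is mounted at the origin on the work surface. World frame = base frame: x ahead of the robot, y to its left, z up, the work surface at z = 0. Lengths are in m, angles in rad, forces in N, time in s.
With the tool pointing down it reaches from about 0.3 to 0.85 m from the base axis. Payload 5.4 kg.
Tool frame: the origin (TCP) lies between the finger pads; the fingertips stand 19 mm ahead of it and the grasp point (between the pads) is the TCP; z points along the fingers, y is the line along which they close (so a half turn about z gives the same grasp; the last joint's range is limited). The gripper opens to 85 mm and grips with 20 to 120 N. Pads are 22 mm wide; open, the fingers measure 114 mm over their backs; the gripper's body (76 mm by 85 mm) begins 54 mm behind the grasp point. The pads swing forward as they close: fully open they stand 13 mm farther back than shut.
Start: joints at [-1.524, 0.158, 1.597, -0, 1.386, -0.21], TCP at [0.146, -0.556, 0.25] pointing down, gripper open.
Joint ranges: [-2.91, 2.91], [-0.94, 2.29], [0.18, 2.7], [-1.29, 4.43], [0.17, 2.64], [-3, 3]. Speed limits (rad/s): [2.57, 2.57, 3.14, 3.14, 3.14, 3.14].

## Interface

Orientations are given as a rotation vector (axis times angle).
In Python, from rig import monitor, get_image, bot, search_frame, regions_of gives the robot as it stands.
- The arm moves only by the tool jog_arm, never from a script. Its argument "targets" is a list of rows, each a list of 7 numbers: the shift along the tool's x, y, z each as a share of 25 cm, from -1 to 1, then the turn, a rotation vector about the tool's x, y, z each as a share of 120 degrees, from -1 to 1, then the opening, from -1 (shut) to 1 (fully open). A call has 1 to 5 rows; each row is the pose to reach, as a shift and turn from the pose commanded when the call began, along the tool's axes at that moment; what a row does not reach only later rows make up. A row lasts 1/12 s, in which the tool goes at most 41.7 mm and 7.16 degrees, less where a joint would pass 70% of its speed; a pose out of reach is approached as far as the arm can. A call with a number of a shift or a turn outside -1 to 1 is refused whole. A call with a gripper value outside its range is refused whole. The fingers move at their own pace and stop on an object; "force" is the grip in N (left out, the last holds). Time passes only in rows, so rows that repeat a pose let the fingers close. It gives the time, the measured TCP pose, the force, the opening and the grip force at its end, in the units of the state.
- monitor.state(): the state, without advancing time (a new reading comes with each control period).
- get_image(name): name is "side" or "top"; returns a dict with "image" (400x640x3 uint8, blue, green, red), "z_map" (400x640 float32, m along the optical axis (not along the pixel's ray), 0 where there is no reading), "K" (3x3 intrinsics, pixels), "R" (3x3) and "t" (3): a world point X has camera coordinates R X + t. Camera axes: x right, y down, z forward; pixel columns grow to the right and rows downward; lengths in m; the calibration is good to about 2 mm. A picture is of the moment at which its call begins.
- bot.close_job(): hands the job in; it is judged then, once.
Trained networks look in a picture, given as the dict that the camera call returned (one of the last four; its "shot" number tells which), for a name from the list of things; names that differ only in an ending like _2 or _b are one class to them, and where a whole thing is asked for, a point or a joint stands for the part that bears it (a point fixed in the world has none). Each returns a list of dicts, best first, with "score" (0 to 1); they miss things now and then, are a little off and sometimes report something else, mostly with a low value. They report only what shows in the picture. A call takes as long as a camera call.
- search_frame(picture, thing): "at" ([x, y, z] in m, in the coordinates of the camera as it stood for that picture, good to about 4 mm: the middle of the surface that is visible of it).
- regions_of(picture, thing): "mask" (400x640 bool, what is visible of it).
The state is a dict: "time": time; "joint_pos": joint angles; "dq": joint speeds; "joint_efforts": joint torques, N m; "tool_pos": TCP position; "tool_rot": TCP orientation; "ft_force": force on the tool from outside, world axes, zero at the start; "moment": the same for the moment, N m; "finger_gap": opening from 0.0 (shut) to 1.0 (fully open); "grasp_force": force on a finger pad.
Only numpy, scipy, OpenCV 4.12 (cv2) and the standard library are available. Lean on these libraries where they do the work, as an engineer would, in place of code of your own. Each camera call takes 0.05 s, during which the arm holds its last target. There are 200 camera calls.

## Task

Unlatch the rosewood puzzle box that has two brass slides on its lid: first slide the keeper (round post) fully back, away from the end of the bolt, then slide the bolt (flat tab) fully open, out of its staple towards the place the keeper has left. Leave both slides open and let go, and do not disturb the hand lens lying on the other box.

Things in the scene. Friction and masses are not known exactly. Their poses are not given: they have to be found in the camera images.
- puzzle_box: Rosewood box, 220 x 220 x 70 mm high, fixed; origin at the centre of its underside. On its flat top (z 70 mm) two brass slides: the keeper with an upright round post, the bolt with an upright flat tab. Bars 24 mm wide, 10 thick; post and tab rise to z 112 mm (32 clear above the bars); guides and staple at most 14 mm above the lid. On the left or right; the other, smaller box has no slides.
- keeper (a joint): First catch, m: 0 shut (may start to 0.004), 0.040 end stop; grows along the box's -x. Round post 18 mm diameter, axis in the box frame at x = -45 mm minus the joint value, y = +35 mm. Bar along the box's x; when shut its tip crosses the bolt's +y end and blocks it until the keeper is past about 0.03. About 2 N friction, no spring, stays where left.
- bolt (a joint): Second latch, m: 0 shut (start to 0.002; -y end in the staple), 0.040 end stop; grows along the box's +y, over the place the keeper left. Flat tab 14 mm along the box's y, 34 mm along its x, centre in the box frame at x = 0, y = -30 mm plus the joint value. About 2 N friction, no spring, stays where left.
- lens: Chrome hand lens lying flat on the lid of the smaller plain box, 133 mm long and 9 mm thick, round head 68 mm across; origin on its underside near the middle, x towards the head. Not to be disturbed.

How it is judged:
On the way, in this order (a step that is already met when the one before it is completed fails the run):
1. the keeper is slid back at least 30 mm while the bolt is still shut (within 8 mm) (value of joint keeper above 0.03 m and value of joint bolt below 0.008 m), for 0.1 s.
2. the bolt is slid open at least 30 mm (value of joint bolt above 0.03 m), for 0.1 s.
At the end, for the whole second after the job is handed in: The keeper is at least 28 mm and the bolt at least 30 mm open (of 40 mm each), and both are at rest (value of joint keeper above 0.028 m and value of joint bolt above 0.03 m and velocity of joint keeper between -0.01 and 0.01 m/s and velocity of joint bolt between -0.01 and 0.01 m/s); the robot touches nothing.
It fails at once if the hand lens is moved more than 15 mm (distance of lens from where it was at the start of the episode above 0.015 m).
It also fails if it takes over 40 s, if anything falls off the work surface, if the arm or the gripper's body presses on something with over 40 N, if the wrist force passes 120 N, or if a joint passes its speed limit or range.

## Working session

There is one attempt and no reset: what is moved stays moved. The work goes in short steps, Python scripts to look and compute and a tool call to move; the robot and the scene stay as the last step left them, time stands still between calls to the robot, and variables do not carry over. Pictures are saved under pics/ and viewed, at most 10 in all, crops included, and the job is handed in when it is done.

Besides the shell and the picture viewer there is one more tool, called after "Emit:" by a JSON object that holds its "api" and its "payload", one argument or row to a line. jog_arm: Moves the arm, as the interface text tells. Shift numbers are shares of 25 cm and turn numbers shares of 120 degrees, none past 1 either way. Its arguments: {"type":"object","properties":{"targets":{"type":"array"},"force":{"type":"number"}},"required":["targets"]}

```bash
mkdir -p pics
cat > h.py <<'E'
import numpy as np, cv2
from rig import monitor, get_image, bot, search_frame, regions_of
def world(p,c): return p["R"].T@(np.array(c)-p["t"])
def cloud(p):
    z=p["z_map"]; v,u=np.mgrid[:400,:640]; K=p["K"]
    c=np.stack([(u-K[0,2])/K[0,0]*z,(v-K[1,2])/K[1,1]*z,z],-1)
    w=(c-p["t"])@p["R"]; w[z==0]=np.nan; return w
E
python3 - <<'E'
from h import *
np.set_printoptions(precision=4,suppress=True)
for n in ["top","side"]:
    p=get_image(n); cv2.imwrite(f"pics/{n}0.png",p["image"]); W=cloud(p)
    for t in ["puzzle_box","keeper","bolt","lens"]:
        print(n,t,[(round(d["score"],2),world(p,d["at"])) for d in search_frame(p,t)[:2]])
        for d in regions_of(p,t)[:1]:
            m=d["mask"]; q=W[m]; q=q[~np.isnan(q[:,0])]; vu=np.argwhere(m)
            print("  mask",round(d["score"],2),m.sum(),vu.mean(0),np.percentile(q,[2,50,98],axis=0).tolist() if len(q) else None)
            if t=="puzzle_box":
                l=q[abs(q[:,2]-.07)<.004]
                r=cv2.minAreaRect((l[:,:2]*1000).astype(np.float32)); print("  rect",r)
    hi=W[(W[...,2]>.100)&(W[...,2]<.118)]; print("hi",len(hi),np.nanmin(hi,0),np.nanmax(hi,0))
print(monitor.state())
E
```

```text
top puzzle_box [(0.73, array([0.6066, 0.1852, 0.0748]))]
  mask 0.94 17579 [178.4912 227.085 ] [[0.5011790106596081, 0.07810029091581391, 0.041626827329265155], [0.6035153657430683, 0.18326299498253895, 0.07161793746839694], [0.7137821040286161, 0.2921067654646833, 0.09909419293334393]]
  rect ((609.8511962890625, 187.86892700195312), (220.19400024414062, 222.35214233398438), 86.1736068725586)
top keeper [(0.75, array([0.5839, 0.224 , 0.0772])), (0.25, array([0.6081, 0.1533, 0.0814]))]
  mask 0.7 792 [193.6503 200.7816] [[0.5406798543676937, 0.21193051934120283, 0.0758621730367505], [0.5777978548426761, 0.22252823459881116, 0.08186395393611118], [0.6206831521242205, 0.23736292405519896, 0.11489017323433977]]
top bolt [(0.71, array([0.6062, 0.1547, 0.0826]))]
  mask 0.63 972 [176.2428 240.3961] [[0.5903485243863825, 0.11206990435259914, 0.07682134329557594], [0.6054640804359944, 0.15385332930201326, 0.0820980952269403], [0.6197314324351039, 0.2053204908335679, 0.11515634086114161]]
top lens [(0.83, array([ 0.5572, -0.16  ,  0.0725]))]
  mask 0.9 1552 [203.8963 435.6334] [[0.4775765369
[... 1363 characters left out ...]
06, 0.06176544020012603], [0.5507578130881354, -0.16089817262690465, 0.07053664007345029], [0.589648599162061, -0.12518676458787348, 0.07250028903062024]]
hi 1015 [ 0.5536 -1.1638  0.1   ] [1.0031 0.2346 0.118 ]
{'time': 0.9, 'joint_pos': array([-1.524 ,  0.1584,  1.597 , -0.    ,  1.3862, -0.2101]), 'dq': array([-0.0006, -0.0012, -0.0005,  0.0011, -0.0018, -0.0002]), 'joint_efforts': array([ -0.0014, -39.6014, -33.17  ,  -0.0004,   0.0006,  -0.    ]), 'tool_pos': array([ 0.146 , -0.5561,  0.2503]), 'tool_rot': array([ 3.1157,  0.4024, -0.0001]), 'ft_force': array([ 0.3166, -0.0162, -0.1601]), 'moment': array([-0.05  ,  0.0128,  0.0012]), 'grasp_force': 0.0, 'finger_gap': 0.9988979675653544}
```

View pics/top0.png

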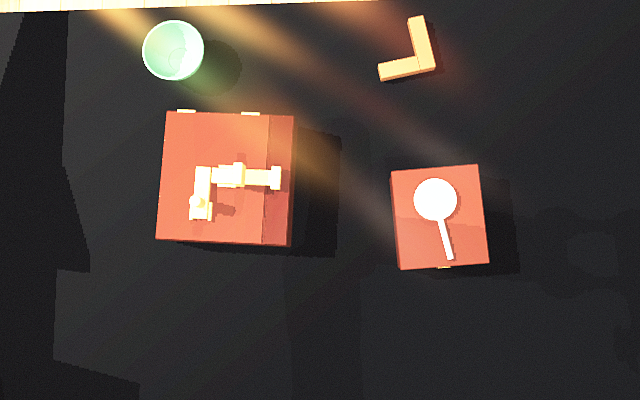

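View pics/side0.png

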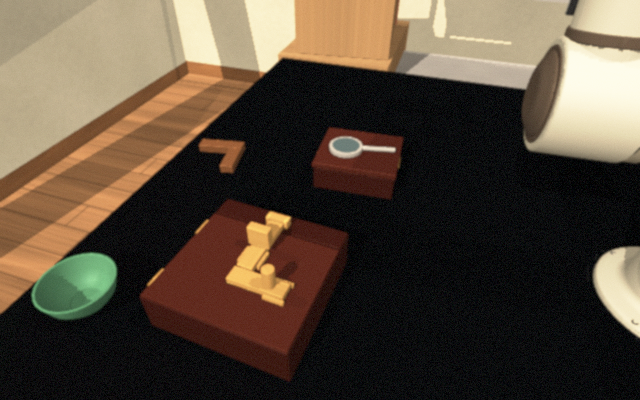

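The top view shows the box with the post at about (200,203), the tab at (237,172) and the staple at (276,178). The lens is at (435,204) on the small box. In the side view the post is at (268,272) and the tab at (260,233). The depth values agree: box centre (0.6085, 0.188), yaw -3.8°, and the post at about (0.564, 0.2255) matches the given geometry. Next I close the gripper, turn it to the box's axes and go across high up.

Emit:
{"api": "jog_arm", "payload": {
  "targets": [
    [0.15,-0.1,0,0,0,0.05,-1],
    [0.3,-0.25,0,0,0,0.1,-1],
    [0.4,-0.4,0,0,0,0.154,-1],
    [0.55,-0.55,0,0,0,0.154,-1],
    [0.55,-0.55,0,0,0,0.154,-1]
  ],
  "force": 30
}}

```text
time: 1.32
tool_pos: [0.2451, -0.3854, 0.2501]
tool_rot: [-3.139, 0.103, -0.001]
ft_force: [0.7, 0.9, 0.2]
finger_gap: 0.299
grasp_force: 0.0
```

Emit:
{"api": "jog_arm", "payload": {
  "targets": [
    [0.36,-0.72,0,0,0,0,-1],
    [0.36,-0.72,0,0,0,0,-1],
    [0.36,-0.72,0,0,0,0,-1],
    [0.36,-0.72,0,0,0,0,-1],
    [0.36,-0.72,0,0,0,0,-1]
  ]
}}

```text
time: 1.73
tool_pos: [0.3465, -0.2122, 0.2506]
tool_rot: [3.14, -0.103, 0.002]
ft_force: [1.0, -0.8, -0.3]
finger_gap: -0.002
grasp_force: 0.0
```

Emit:
{"api": "jog_arm", "payload": {
  "targets": [
    [0.36,-0.72,0,0,0,0,-1],
    [0.36,-0.72,0,0,0,0,-1],
    [0.36,-0.72,0,0,0,0,-1],
    [0.36,-0.72,0,0,0,0,-1],
    [0.36,-0.72,0,0,0,0,-1]
  ]
}}

```text
time: 2.15
tool_pos: [0.4482, -0.0382, 0.2506]
tool_rot: [-3.14, 0.101, -0.002]
ft_force: [-0.1, -1.2, 0.6]
finger_gap: -0.003
grasp_force: 0.0
```

Emit:
{"api": "jog_arm", "payload": {
  "targets": [
    [0.36,-0.72,0,0,0,0,-1],
    [0.36,-0.72,0,0,0,0,-1],
    [0.36,-0.72,0,0,0,0,-1],
    [0.36,-0.72,0,0,0,0,-1],
    [0.36,-0.72,0,0,0,0,-1]
  ]
}}

```text
time: 2.57
tool_pos: [0.5498, 0.1357, 0.2503]
tool_rot: [-3.14, 0.101, -0.001]
ft_force: [-0.9, 0.1, -0.1]
finger_gap: -0.001
grasp_force: 0.0
```

Emit:
{"api": "jog_arm", "payload": {
  "targets": [
    [0.164,-0.364,0,0,0,0,-1],
    [0.164,-0.364,0,0,0,0,-1],
    [0.164,-0.364,0,0,0,0,-1],
    [0.164,-0.364,0.2,0,0,0,-1],
    [0.164,-0.364,0.2,0,0,0,-1]
  ]
}}

```text
time: 2.98
tool_pos: [0.5937, 0.2218, 0.1951]
tool_rot: [3.138, -0.1, -0.011]
ft_force: [-2.2, -0.7, -2.1]
finger_gap: 0.002
grasp_force: 0.0
```

Run:
```python
from h import *
from rig import *
s=monitor.state();print(s["tool_pos"],s["tool_rot"])
p=get_image("side"); cv2.imwrite("pics/side1.png",cv2.resize(p["image"][130:380,130:380],(600,600)))
```

```text
[0.59372856 0.22182616 0.19506079] [ 3.13847973 -0.10006948 -0.0110301 ]
```

View pics/side1.png

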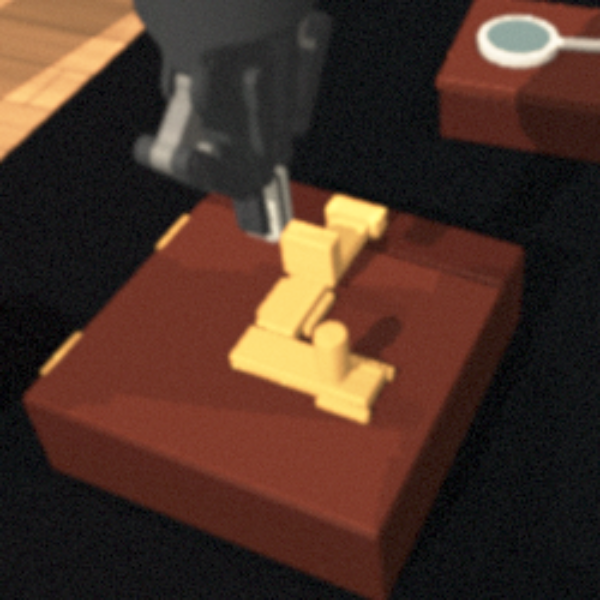

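The crop shows the closed fingertips at about (265,230), above the lid, with the post at (330,345) and the tab at (310,250). Now I descend behind the post on its +x side.

Emit:
{"api": "jog_arm", "payload": {
  "targets": [
    [0.012,0,0.1,0,0,0,-1],
    [0.012,0,0.2,0,0,0,-1],
    [0.012,0,0.3,0,0,0,-1],
    [0.012,0,0.36,0,0,0,-1],
    [0.012,0,0.36,0,0,0,-1]
  ]
}}

```text
time: 3.45
tool_pos: [0.5963, 0.2195, 0.107]
tool_rot: [3.138, -0.105, -0.011]
ft_force: [-0.9, -0.0, -0.9]
finger_gap: -0.0
grasp_force: 0.0
```

Run:
```python
from h import *
s0=get_image("side"); s=monitor.state();print(s["tool_pos"],s["tool_rot"],s["ft_force"])
cv2.imwrite("pics/side2.png",cv2.resize(s0["image"][130:380,130:380],(600,600)))
```

```text
[0.59772148 0.21990107 0.10943759] [ 3.13907681 -0.10478984 -0.00561889] [0.11898708 0.37207027 1.46347402]
```

View pics/side2.png

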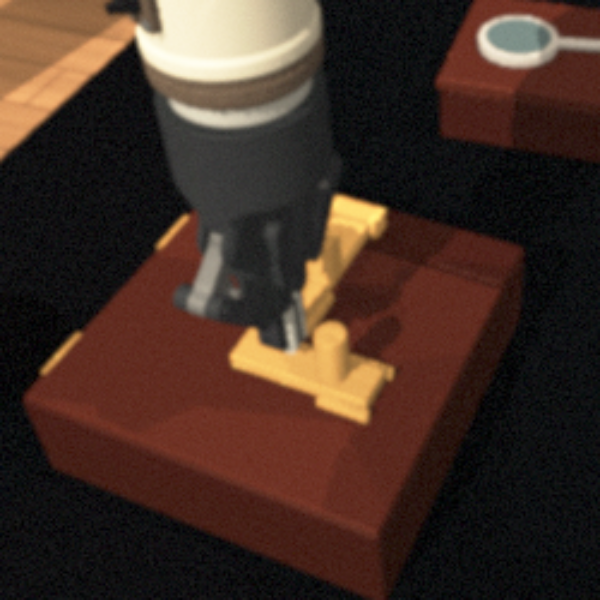

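The fingers at (285,335) stand just behind the post at (330,345), over the keeper bar. Now I push along the box's -x.

Emit:
{"api": "jog_arm", "payload": {
  "targets": [
    [-0.03,-0.016,0,0,0,0,-1],
    [-0.05,-0.016,0,0,0,0,-1],
    [-0.08,-0.016,0,0,0,0,-1],
    [-0.11,-0.016,0,0,0,0,-1],
    [-0.14,-0.016,0,0,0,0,-1]
  ]
}}

```text
time: 3.92
tool_pos: [0.5649, 0.2274, 0.1122]
tool_rot: [-3.139, 0.103, -0.007]
ft_force: [2.4, -0.0, 2.0]
finger_gap: -0.004
grasp_force: 1.4
```

Emit:
{"api": "jog_arm", "payload": {
  "targets": [
    [-0.02,0,0,0,0,0,-1],
    [-0.04,0,0,0,0,0,-1],
    [-0.06,0,0,0,0,0,-1],
    [-0.06,0,0,0,0,0,-1],
    [-0.06,0,0,0,0,0,-1]
  ]
}}

```text
time: 4.33
tool_pos: [0.5481, 0.228, 0.1096]
tool_rot: [3.14, -0.103, -0.004]
ft_force: [-0.9, -0.1, 0.4]
finger_gap: -0.002
grasp_force: 0.0
```

Run:
```python
from h import *
p=get_image("side"); s=monitor.state();print(s["tool_pos"],s["tool_rot"],s["ft_force"])
cv2.imwrite("pics/side3.png",cv2.resize(p["image"][130:380,130:380],(600,600)))
W=cloud(p)
m=regions_of(p,"keeper")
for d in m[:1]:
    q=W[d["mask"]]; q=q[(q[:,2]>.09)]; print(d["score"],len(q),np.percentile(q,[2,50,98],axis=0))
```

```text
[0.54823023 0.22798033 0.10952655] [ 3.13951506 -0.10317838 -0.0038923 ] [-0.39398093  0.43444731 -1.0965111 ]
0.58 242 [[0.51743606 0.22144775 0.09074857]
 [0.52416213 0.23287158 0.10893215]
 [0.53230234 0.23657874 0.11262684]]
```

View pics/side3.png

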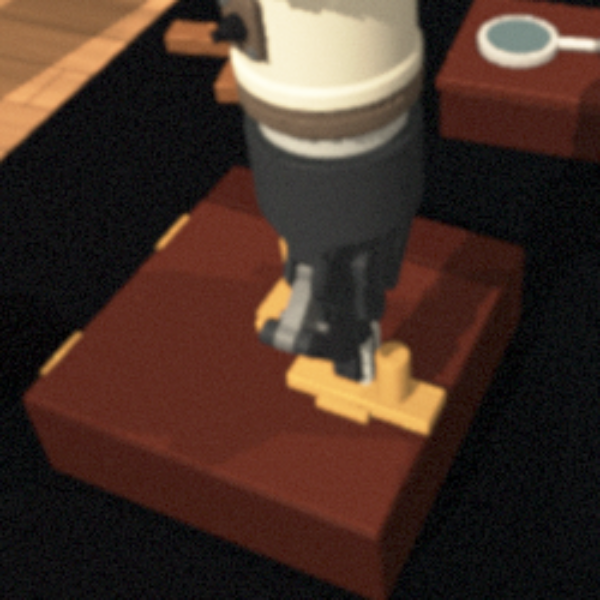

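The post, now at (393,375), has moved about 37 mm, so its axis is at x ≈ 0.526. There is no end-stop load. Next I back off, lift, and go to the -y side of the tab.

Emit:
{"api": "jog_arm", "payload": {
  "targets": [
    [0.03,0,0,0,0,0,-1],
    [0.04,0,-0.1,0,0,0,-1],
    [0.04,0,-0.24,0,0,0,-1],
    [0.1,0.1,-0.24,0,0,0,-1],
    [0.2,0.22,-0.24,0,0,0,-1]
  ]
}}

```text
time: 4.85
tool_pos: [0.5966, 0.1714, 0.1731]
tool_rot: [-3.139, 0.097, -0.006]
ft_force: [-0.2, 0.5, -0.0]
finger_gap: 0.003
grasp_force: 0.0
```

Emit:
{"api": "jog_arm", "payload": {
  "targets": [
    [0.052,0.13,0,0,0,0,-1],
    [0.052,0.173,0,0,0,0,-1],
    [0.052,0.173,0,0,0,0,-1],
    [0.052,0.173,0,0,0,0,-1],
    [0.052,0.173,0,0,0,0,-1]
  ]
}}

```text
time: 5.27
tool_pos: [0.6052, 0.1269, 0.1699]
tool_rot: [-3.139, 0.102, 0.002]
ft_force: [0.8, 0.9, 0.2]
finger_gap: -0.001
grasp_force: 0.0
```

Emit:
{"api": "jog_arm", "payload": {
  "targets": [
    [0,0.016,0.06,0,0,0,-1],
    [0,0.016,0.12,0,0,0,-1],
    [0,0.016,0.18,0,0,0,-1],
    [0,0.016,0.24,0,0,0,-1],
    [0,0.016,0.24,0,0,0,-1]
  ]
}}

```text
time: 5.68
tool_pos: [0.6025, 0.1235, 0.1066]
tool_rot: [-3.14, 0.1, 0.011]
ft_force: [-0.3, 0.3, -1.9]
finger_gap: 0.002
grasp_force: 0.0
```

Run:
```python
from h import *
p=get_image("side"); s=monitor.state();print(s["tool_pos"],s["tool_rot"],s["ft_force"])
cv2.imwrite("pics/side4.png",cv2.resize(p["image"][130:380,130:380],(600,600)))
```

```text
[0.6034747 0.1233239 0.108391 ] [-3.13986757  0.10040207  0.00694008] [-0.00159378  0.35398028  0.03828858]
```

View pics/side4.png

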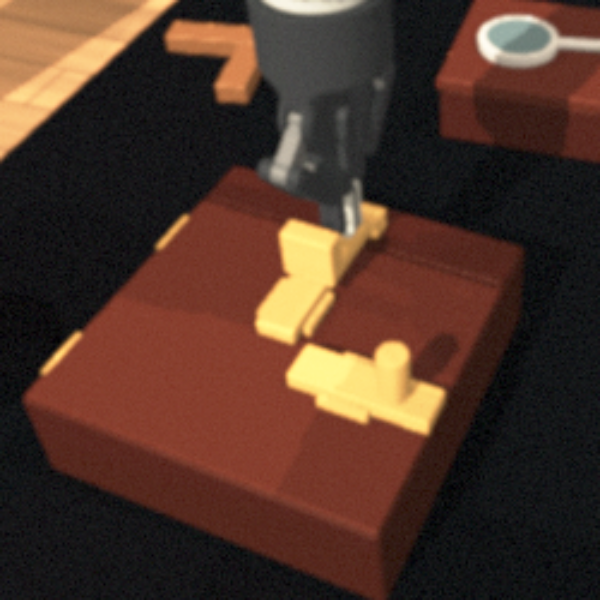

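The keeper is fully back at (393,375), clear of the bolt's path. The fingers at (345,220) stand behind the tab at (310,250). Now I push along the box's +y.

Emit:
{"api": "jog_arm", "payload": {
  "targets": [
    [0,-0.025,0,0,0,0,-1],
    [0,-0.05,0,0,0,0,-1],
    [0,-0.08,0,0,0,0,-1],
    [0,-0.11,0,0,0,0,-1],
    [0,-0.14,0,0,0,0,-1]
  ]
}}

```text
time: 6.15
tool_pos: [0.6085, 0.1576, 0.1115]
tool_rot: [3.14, -0.103, 0.003]
ft_force: [0.2, -2.7, 2.7]
finger_gap: 0.002
grasp_force: 1.4
```

Emit:
{"api": "jog_arm", "payload": {
  "targets": [
    [0,-0.02,0,0,0,0,-1],
    [0,-0.04,0,0,0,0,-1],
    [0,-0.056,0,0,0,0,-1],
    [0,-0.056,0,0,0,0,-1],
    [0,-0.056,0,0,0,0,-1]
  ]
}}

```text
time: 6.57
tool_pos: [0.6081, 0.1714, 0.1099]
tool_rot: [-3.139, 0.103, 0.002]
ft_force: [-0.1, -0.3, -0.5]
finger_gap: -0.001
grasp_force: 0.0
```

Run:
```python
from h import *
p=get_image("side"); s=monitor.state();print(s["tool_pos"],s["tool_rot"],s["ft_force"])
W=cloud(p)
for t in ["bolt","keeper"]:
  for d in regions_of(p,t)[:1]:
    q=W[d["mask"]]; q=q[(q[:,2]>.09)]; print(t,d["score"],len(q),np.percentile(q,[2,50,98],axis=0))
```

```text
[0.60810524 0.17112229 0.10977043] [-3.13935888e+00  1.03144257e-01  1.90942722e-03] [-0.37266517 -0.3355642  -0.41891036]
bolt 0.74 421 [[0.59028742 0.18809161 0.09083589]
 [0.60392685 0.19893649 0.10698729]
 [0.62192347 0.20131311 0.11257068]]
keeper 0.63 272 [[0.5175813  0.22099049 0.09044453]
 [0.52439214 0.23201757 0.10857719]
 [0.53375896 0.23662011 0.11276801]]
```

The tab centre is at y ≈ 0.194, so the bolt is open about 36 mm, and the keeper has not moved. I withdraw and check.

Emit:
{"api": "jog_arm", "payload": {
  "targets": [
    [0,0.04,0,0,0,0,-1],
    [0,0.05,-0.05,0,0,0,-1],
    [0,0.05,-0.2,0,0,0,-1],
    [0,0.1,-0.35,0,0,0,-1],
    [0,0.2,-0.4,0,0,0,-1]
  ]
}}

```text
time: 7.13
tool_pos: [0.608, 0.1219, 0.2179]
tool_rot: [-3.139, 0.1, -0.016]
ft_force: [1.9, -0.0, 1.8]
finger_gap: 0.002
grasp_force: 0.0
```

Emit:
{"api": "jog_arm", "payload": {
  "targets": [
    [0,0,0,0,0,0,-1],
    [0,0,0,0,0,0,-1],
    [0,0,0,0,0,0,-1],
    [0,0,0,0,0,0,-1]
  ]
}}

```text
time: 7.47
tool_pos: [0.6044, 0.1213, 0.2089]
tool_rot: [-3.14, 0.103, 0.004]
ft_force: [0.3, 0.5, -0.9]
finger_gap: 0.002
grasp_force: 0.0
```

Run:
```python
from h import *
p=get_image("side"); W=cloud(p)
cv2.imwrite("pics/side5.png",cv2.resize(p["image"][130:380,130:380],(600,600)))
for t in ["bolt","keeper"]:
  for d in regions_of(p,t)[:1]:
    q=W[d["mask"]]; q=q[(q[:,2]>.09)]; print(t,d["score"],len(q),np.percentile(q,[2,50,98],axis=0))
```

```text
bolt 0.73 451 [[0.59042331 0.18715113 0.09046066]
 [0.60468171 0.19869937 0.10726364]
 [0.62363202 0.20143597 0.11286926]]
keeper 0.76 256 [[0.51754579 0.2221065  0.09127835]
 [0.52409509 0.23266971 0.10840292]
 [0.53268665 0.2365366  0.1129183 ]]
```

View pics/side5.png

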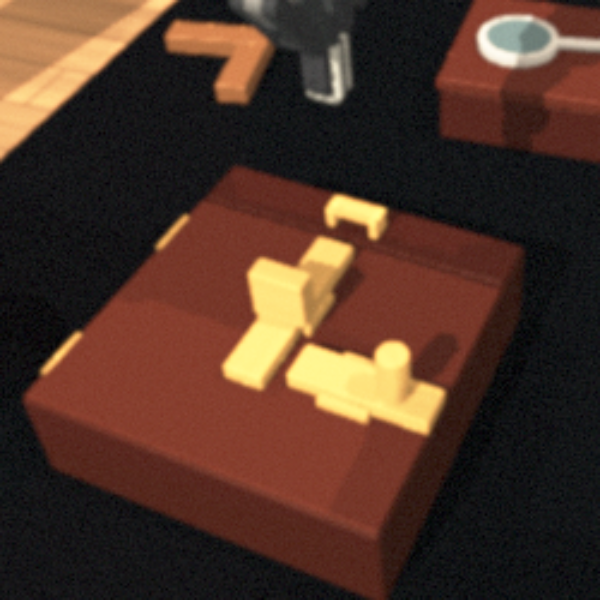

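Both slides are open: the tab is at (280,290), the post at (393,375), and the staple at (357,215) is empty. The gripper is clear and the lens has not moved.

```bash
python3 -c "
from rig import bot
print(bot.close_job())"
```

```text
the job is handed in; nothing more can be done
None
```

I slid the keeper back about 37 mm, then the bolt open about 36 mm; both stayed open with the gripper clear and the lens untouched, and the job is handed in (no verdict was returned).

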